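# Refit the top halves of a row of pipe clamps

### The arm

A 7-joint arm with a two-finger parallel gripper is mounted at the origin on the work surface. World frame = base frame: x ahead of the robot, y to its left, z up, the work surface at z = 0. Lengths are in m, angles in rad, forces in N, time in s.
With the tool pointing down it reaches from about 0.425 to 0.925 m from the base axis. Payload 6.8 kg.
Tool frame: the origin (TCP) lies at the very end of the fingers, on their centre line; the grasp point (between the pads) lies 19 mm behind it; z points along the fingers, y is the line along which they close (so a half turn about z gives the same grasp; the last joint's range is limited). The gripper opens to 85 mm and grips with 20 to 120 N. Pads are 22 mm wide; open, the fingers measure 114 mm over their backs; the gripper's body (76 mm by 85 mm) begins 54 mm behind the grasp point. The pads swing forward as they close: fully open they stand 13 mm farther back than shut.
Start: joints at [-1.393, 0.477, 0.022, 1.555, -0.011, 1.109, -0.083], TCP at [0.19, 0.648, 0.231] pointing down, gripper open.
Joint ranges: [-2.96, 2.96], [-0.34, 2.1], [-1.41, 1.46], [0.24, 2.44], [-1.37, 4.51], [0.17, 1.92], [-2.96, 2.96]. Speed limits (rad/s): [2.39, 2.39, 3.14, 3.14, 3.14, 3.14, 3.14].

### API

Orientations are given as a unit quaternion [w, x, y, z].
In Python, from station import * gives the robot as it stands.
- The arm moves only by the tool jog_arm, never from a script. Its argument "moves" is one flat list of numbers, 7 for each row, row after row: the shift along the tool's x, y, z normalised to -1 to 1, where 1 is 20 mm, then the turn, a rotation vector about the tool's x, y, z normalised to -1 to 1, where 1 is 4 degrees, then the opening, from 0 (shut) to 1 (fully open). In form: [x, y, z, rx, ry, rz, claw, x, y, z, rx, ry, rz, claw, ...]. A call has exactly 8 rows; each row shifts and turns the commanded pose from where the row before left it, along the tool's axes as they then stand; what a row does not reach is not made up. A row lasts 1/12 s, in which the tool goes at most 41.7 mm and 7.16 degrees, less where a joint would pass 70% of its speed; a pose out of reach is approached as far as the arm can. A call with a number of a shift or a turn outside -1 to 1 is refused whole. A call with a gripper value outside its range is refused whole. The fingers move at their own pace and stop on an object; "grip_force" is the grip in N (left out, the last holds). Time passes only in rows, so rows that do not move let the fingers close, or fill a call up. It gives the time, the measured TCP pose, the force, the opening and the grip force at its end, in the units of the state.
- get_obs(): the state, without advancing time (a new reading comes with each control period).
- read_camera(name): name is "scene" or "top" or "wrist"; returns a dict with "color" (420x560x3 uint8, blue, green, red), "fx", "fy", "cx", "cy" (pixels), "k1" (the pictures are not rectified: a ray, as slopes to the right and down, at radius r is drawn at 1 + k1 r^2 times it, then the intrinsics apply), "rvec" (rotation vector, rad) and "tvec" (3), from world to camera coordinates, as OpenCV has them. Camera axes: x right, y down, z forward; pixel columns grow to the right and rows downward; lengths in m; the calibration is good to about 2 mm. A picture is of the moment at which its call begins. There is no depth.
- hand_in(): hands the job in; it is judged then, once.
The state is a dict: "t": time; "q": joint angles; "joint_vel": joint speeds; "joint_torque": joint torques, N m; "eef_pos": TCP position; "tool_rot": TCP orientation; "contact_force": force on the tool from outside, world axes, zero at the start; "torque": the same for the moment, N m; "gripper_width": opening from 0.0 (shut) to 1.0 (fully open); "grasp_force": force on a finger pad.
Only numpy, scipy, OpenCV 4.12 (cv2) and the standard library are available. Lean on these libraries where they do the work, as an engineer would, in place of code of your own. Each camera call takes 0.05 s, during which the arm holds its last target. There are 200 camera calls.

### The job

The four clamp tops standing in a row on the plywood rack have to go over to the row of clamp bottoms on the pipe rail, in the order in which the pipes run there: put each top on the one bottom half that has its size, so that it straddles the pipe, lines up with its bottom half and lies flat and fully down on it, ready for the screws. Leave the hammer and the tub of screws where they are.

Things in the scene. Friction and masses are not known exactly. Their poses are not given: they have to be found in the camera images.
- top_10: loose top half of the smallest of four split pipe clamps (10 mm pipe), channel down on the plywood rack: white plastic block 30 mm long (y, across the pipe), 24 mm wide (x, along it), 13 mm high; half-round channel of radius 6.5 mm along x in its flat underside, two screw holes in its top. Origin: centre of the underside, on the channel's axis; z up. Half a turn about z changes nothing.
- top_16: loose top half of the second smallest of four split pipe clamps (16 mm pipe), channel down on the plywood rack: white plastic block 41 mm long (y, across the pipe), 28 mm wide (x, along it), 15 mm high; half-round channel of radius 9.5 mm along x in its flat underside, two screw holes in its top. Origin: centre of the underside, on the channel's axis; z up. Half a turn about z changes nothing.
- top_24: loose top half of the second largest of four split pipe clamps (24 mm pipe), channel down on the plywood rack: white plastic block 54 mm long (y, across the pipe), 34 mm wide (x, along it), 19 mm high; half-round channel of radius 13.5 mm along x in its flat underside, two screw holes in its top. Origin: centre of the underside, on the channel's axis; z up. Half a turn about z changes nothing.
- top_32: loose top half of the largest of four split pipe clamps (32 mm pipe), channel down on the plywood rack: white plastic block 68 mm long (y, across the pipe), 40 mm wide (x, along it), 24 mm high; half-round channel of radius 17.5 mm along x in its flat underside, two screw holes in its top. Origin: centre of the underside, on the channel's axis; z up. Half a turn about z changes nothing.
- bottom_10: fixed bottom half of the smallest clamp: white block 30 (y) x 24 (x) x 13 mm high on the steel rail, its 10 mm steel pipe lying in it along x, 5 mm proud of the flat top, 60 mm to each side, with rings 3 mm proud of the pipe 46 to 58 mm out. Origin: mid-block on the pipe's axis, level with the flat top, 33 mm above the bench. With its top half home the two origins coincide.
- bottom_16: fixed bottom half of the second smallest clamp: white block 41 (y) x 28 (x) x 15 mm high on the steel rail, its 16 mm steel pipe lying in it along x, 8 mm proud of the flat top, 60 mm to each side, with rings 3 mm proud of the pipe 46 to 58 mm out. Origin: mid-block on the pipe's axis, level with the flat top, 35 mm above the bench. With its top half home the two origins coincide.
- bottom_24: fixed bottom half of the second largest clamp: white block 54 (y) x 34 (x) x 19 mm high on the steel rail, its 24 mm steel pipe lying in it along x, 12 mm proud of the flat top, 60 mm to each side, with rings 3 mm proud of the pipe 46 to 58 mm out. Origin: mid-block on the pipe's axis, level with the flat top, 39 mm above the bench. With its top half home the two origins coincide.
- bottom_32: fixed bottom half of the largest clamp: white block 68 (y) x 40 (x) x 24 mm high on the steel rail, its 32 mm steel pipe lying in it along x, 16 mm proud of the flat top, 60 mm to each side, with rings 3 mm proud of the pipe 46 to 58 mm out. Origin: mid-block on the pipe's axis, level with the flat top, 44 mm above the bench. With its top half home the two origins coincide.
- hammer: bystander: workshop hammer, about 0.3 m long, lying on the bench along its x axis to the robot's right of the work. Not to be moved.
- screw_tub: bystander: grey plastic tub of screws, 76 mm across and 45 mm high, standing on the bench to the robot's left of the work; origin at the centre of its underside. Not to be moved.

How it is judged:
At the end, for the whole second after the job is handed in: Each of the four top halves sits on the bottom half of its own size: origins within 8 mm horizontally and 3 mm in height, upright within 0.08 rad, in line with it (either way round) within 0.15 rad; all released and at rest (horizontal distance between top_10 and bottom_10 below 0.008 m and z of top_10 in the frame of bottom_10 between -0.003 and 0.003 m and angle between each of top_10, top_16, top_24, top_32's own z axis and vertical below 0.08 rad and angle between the y axis of top_10 and the y axis of bottom_10, either way round below 0.15 rad and linear speed of each of top_10, top_16, top_24, top_32 below 0.02 m/s and angular speed of each of top_10, top_16, top_24, top_32 below 0.15 rad/s and horizontal distance between top_16 and bottom_16 below 0.008 m and z of top_16 in the frame of bottom_16 between -0.003 and 0.003 m and angle between the y axis of top_16 and the y axis of bottom_16, either way round below 0.15 rad and horizontal distance between top_24 and bottom_24 below 0.008 m and z of top_24 in the frame of bottom_24 between -0.003 and 0.003 m and angle between the y axis of top_24 and the y axis of bottom_24, either way round below 0.15 rad and horizontal distance between top_32 and bottom_32 below 0.008 m and z of top_32 in the frame of bottom_32 between -0.003 and 0.003 m and angle between the y axis of top_32 and the y axis of bottom_32, either way round below 0.15 rad); the robot touches nothing.
It fails at once if the hammer was moved by more than 30 mm (distance of hammer from where it was at the start of the episode above 0.03 m).
It fails at once if the tub of screws was moved by more than 30 mm (distance of screw_tub from where it was at the start of the episode above 0.03 m).
It also fails if it takes over 83 s, if anything falls off the work surface, if the arm or the gripper's body presses on something with over 40 N, if the wrist force passes 120 N, or if a joint passes its speed limit or range.

## Working session

There is one attempt and no reset: what is moved stays moved. The work goes in short steps, Python scripts to look and compute and a tool call to move; the robot and the scene stay as the last step left them, time stands still between calls to the robot, and variables do not carry over. Pictures are saved under pics/ and viewed, at most 16 in all, crops included, and the job is handed in when it is done.

Besides the shell and the picture viewer there is one more tool, called after "Call:" as name(argument=value, ...) on one line, values as JSON. jog_arm: Moves the arm, as the interface text tells. Scaled input: -1 to 1 covers 20 mm each way for a shift and 4 degrees each way for a turn. Its arguments: {"type":"object","properties":{"moves":{"type":"array"},"grip_force":{"type":"number"}},"required":["moves"]}

```bash
mkdir -p pics; ls; python3 - <<'E'
from station import *
import cv2
print(get_obs())
for n in("scene","top","wrist"):
    c=read_camera(n); cv2.imwrite(f"pics/{n}0.png",c["color"]); print(n,{k:v for k,v in c.items() if k!="color"})
E
```

```text
pics
{'t': 0.0, 'q': array([-1.39309522,  0.47781716,  0.02234683,  1.55646927, -0.0115009 ,
        1.1092815 , -0.08311494]), 'joint_vel': array([ 4.15256418e-04, -9.01750281e-04, -1.68731128e-03, -1.40891250e-03,
        4.67384696e-05,  8.25358294e-04,  1.48477631e-03]), 'joint_torque': array([ 7.06685514e-04, -5.96455300e+01,  1.60812434e+00, -2.81194353e+01,
        1.24632526e-02,  9.40079684e-03,  1.21420936e-05]), 'eef_pos': array([0.19015067, 0.64704081, 0.23030689]), 'tool_rot': array([-6.15700230e-05,  1.42414751e-01,  9.89806641e-01, -9.21437665e-04]), 'contact_force': array([ 0.08134341, -0.47603225,  0.31244733]), 'torque': array([0.03721763, 0.02236565, 0.0353581 ]), 'grasp_force': 0.0, 'gripper_width': 1.0022700021701196}
scene {'fx': 465.4297574088029, 'fy': 465.4297574088029, 'cx': 277.66377750276587, 'cy': 206.83829707784355, 'k1': -0.06211114884764306, 'rvec': array([ 2.10223687,  1.39904522, -0.47937   ]), 'tvec': array([-0.18975463, -0.34937624,  1.4944166 ])}
top {'fx': 453.6767993919821, 'fy': 453.6767993919821, 'cx': 279.08227047914835, 'cy': 203.21484157633307, 'k1': -0.023229965350215116, 'rvec': array([ 2.15430189, -2.16279438,  0.12736179]), 'tvec': array([0.00355215, 0.56868318, 1.42668495])}
wrist {'fx': 302.1886519312448, 'fy': 302.1886519312448, 'cx': 274.7911689763159, 'cy': 206.1002571407193, 'k1': -0.06795772344416909, 'rvec': array([-2.33212182, -1.74561228, -0.23697392]), 'tvec': array([-0.67376603, -0.03569244,  0.37939025])}
```

View pics/scene0.png

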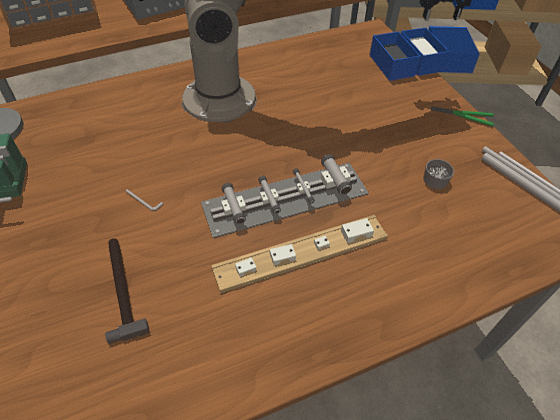

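View pics/top0.png

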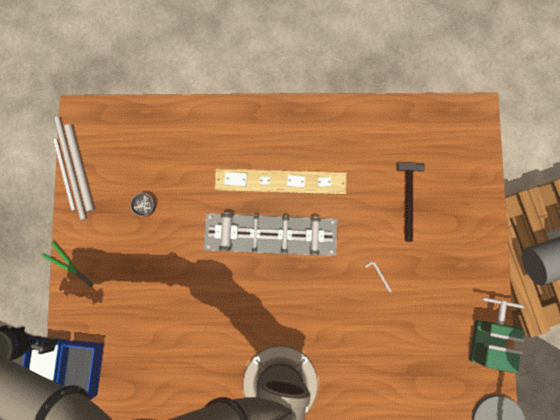

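Top view: rack at rows 170–192 with tops left to right 32 (235,179), 10 (265,181), 24 (296,181), 16 (325,182). The rail has bottoms 32 (227,231), 10 (256,232), 16 (285,233), 24 (315,234). Both rows run along y, and the scene view agrees.

```bash
cat > h.py <<'E'
from station import *
import cv2, numpy as np
from scipy.spatial.transform import Rotation as R
def und(c,uv):
    K=np.array([[c["fx"],0,c["cx"]],[0,c["fy"],c["cy"]],[0,0,1]])
    return cv2.undistortPoints(np.asarray(uv,float).reshape(-1,1,2),K,np.array([c["k1"],0,0,0.])).reshape(-1,2)
def rays(c,uv):
    M=cv2.Rodrigues(c["rvec"])[0]; p=und(c,uv)
    return -M.T@c["tvec"], np.c_[p,np.ones(len(p))]@M
def plane(c,uv,z):
    o,d=rays(c,uv); return o+d*((z-o[2])/d[:,2])[:,None]
def tri(c1,uv1,c2,uv2):
    o1,d1=rays(c1,uv1);o2,d2=rays(c2,uv2);out=[]
    for a,b in zip(d1,d2):
        s=np.linalg.lstsq(np.c_[a,-b],o2-o1,rcond=None)[0]
        p,q=o1+s[0]*a,o2+s[1]*b; out.append([*((p+q)/2),np.linalg.norm(p-q)])
    return np.array(out)
def proj(c,P):
    K=np.array([[c["fx"],0,c["cx"]],[0,c["fy"],c["cy"]],[0,0,1]])
    return cv2.projectPoints(np.asarray(P,float).reshape(-1,1,3),c["rvec"],c["tvec"],K,np.array([c["k1"],0,0,0.]))[0].reshape(-1,2)
def white(img,v=190,s=45):
    h=cv2.cvtColor(img,cv2.COLOR_BGR2HSV); return ((h[...,2]>v)&(h[...,1]<s)).astype(np.uint8)*255
def blobs(m,amin=15):
    cs,_=cv2.findContours(m,cv2.RETR_EXTERNAL,cv2.CHAIN_APPROX_NONE)
    return [(c,cv2.minAreaRect(c)) for c in cs if cv2.contourArea(c)>amin]
E
python3 - <<'E'
from h import *
np.set_printoptions(precision=4,suppress=True)
C={n:read_camera(n) for n in("top","scene")}
for n,(y0,y1,x0,x1) in dict(top=(165,260,200,350),scene=(150,295,195,395)).items():
    m=white(C[n]["color"]); k=np.zeros_like(m);k[y0:y1,x0:x1]=m[y0:y1,x0:x1]
    print(n)
    for c,r in blobs(k,6): print(np.round(r[0],1),np.round(r[1],1),round(r[2]),cv2.contourArea(c),np.round(plane(C[n],r[0],.05)[0],3))
a=cv2.resize(C["top"]["color"][165:260,200:350],None,fx=5,fy=5,interpolation=cv2.INTER_CUBIC)
cv2.imwrite("pics/t1.png",a)
E
```

```text
top
[322.3 235.3] [19.8 28.1] 2 201.0 [ 0.464 -0.135  0.05 ]
[270.7 233.6] [81.2 27.1] 4 749.5 [0.47  0.028 0.05 ]
[218.3 231. ] [20.1 27.3] 4 253.0 [0.479 0.194 0.05 ]
[324.  181.5] [ 9. 12.] 90 95.5 [ 0.636 -0.143  0.05 ]
[264.5 180.5] [7. 9.] 90 51.0 [0.64  0.048 0.05 ]
[295.8 180.6] [17.1 10.7] 6 160.0 [ 0.64  -0.052  0.05 ]
[235.2 178.4] [21.6 12.7] 4 242.5 [0.647 0.142 0.05 ]
scene
[245.3 264.9] [10.4 17.3] 68 129.0 [ 0.65  -0.149  0.05 ]
[282.2 251.9] [12.1 22.8] 76 239.5 [ 0.65  -0.059  0.05 ]
[321.6 240.8] [ 8.2 12. ] 72 57.0 [0.656 0.039 0.05 ]
[357.6 227.4] [13.9 27.6] 75 324.5 [0.654 0.136 0.05 ]
[225.5 204.7] [10.6  5.2] 68 42.0 [ 0.468 -0.133  0.05 ]
[240.6 200.7] [10.6  5.4] 68 43.0 [ 0.47  -0.094  0.05 ]
[263.6 195.2] [8.8 4.1] 67 24.5 [ 0.475 -0.035  0.05 ]
[274.4 192.3] [8.9 4. ] 63 26.0 [ 0.476 -0.006  0.05 ]
[299.4 186.3] [7.2 3.1] 63 9.5 [0.482 0.062 0.05 ]
[306.4 184.3] [7.2 3.1] 63 8.5 [0.482 0.081 0.05 ]
[326.8 176.1] [12.  6.] 59 54.5 [0.477 0.143 0.05 ]
[344.5 171.5] [12.6  5.5] 54 48.5 [0.48  0.194 0.05 ]
```

View pics/t1.png

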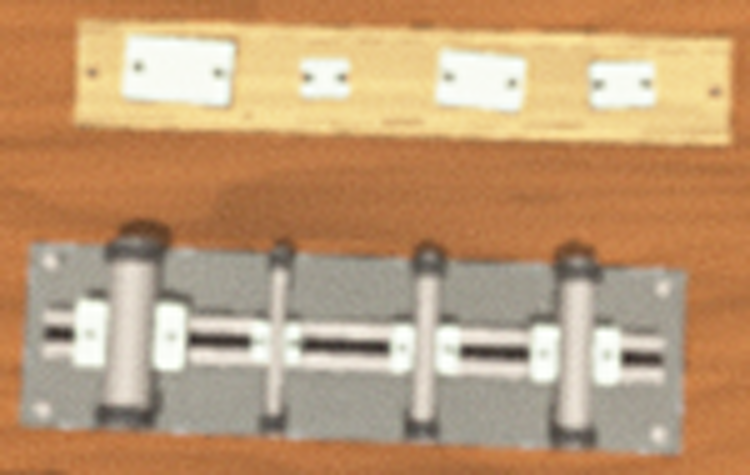

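Enlarged top view: it shows the same order, and the tops are yawed only a few degrees. I'll move over towards the rack now.

Call:
jog_arm(moves=[-1,-0.65,0,0,0,0,1,-1,-0.65,0,0,0,0,1,-1,-0.65,0,0,0,0,1,-1,-0.65,0,0,0,0,1,-1,-0.65,0,0,0,0,1,-1,-0.65,0,0,0,0,1,-1,-0.65,0,0,0,0,1,-1,-0.65,0,0,0,0,1])

```text
t: 0.92
eef_pos: [0.3151, 0.5017, 0.2313]
tool_rot: [-0.0, 0.142, 0.99, -0.0]
contact_force: [-0.3, 0.5, 0.4]
gripper_width: 0.998
grasp_force: 0.0
```

Call:
jog_arm(moves=[-1,-0.65,0,0,0,0,1,-1,-0.65,0,0,0,0,1,-1,-0.65,0,0,0,0,1,-1,-0.65,0,0,0,0,1,-1,-0.65,0,0,0,0,1,-1,-0.65,0,0,0,0,1,-1,-0.65,0,0,0,0,1,-1,-0.65,0,0,0,0,1])

```text
t: 1.58
eef_pos: [0.4393, 0.3569, 0.2313]
tool_rot: [-0.0, 0.142, 0.99, 0.0]
contact_force: [-0.4, 0.4, 0.1]
gripper_width: 0.997
grasp_force: 0.0
```

Call:
jog_arm(moves=[-1,-0.65,0,0,0,0,1,-1,-0.65,0,0,0,0,1,-1,-0.65,0,0,0,0,1,-1,-0.65,0,0,0,0,1,0,0,0,0,0,-0.9,1,0,0,0,0,0,-0.9,1,0,0,0,0,0,-0.9,1,0,0,0,0,0,-0.9,1])

```text
t: 2.25
eef_pos: [0.5008, 0.2852, 0.2312]
tool_rot: [-0.0, 0.016, 1.0, -0.0]
contact_force: [0.3, 0.9, 0.6]
gripper_width: 0.998
grasp_force: 0.0
```

```bash
python3 - <<'E'
from h import *
np.set_printoptions(precision=4,suppress=True)
s=get_obs();print(s["t"],s["eef_pos"],R.from_quat(np.roll(s["tool_rot"],-1)).as_matrix(),s["q"])
c=read_camera("wrist");M=cv2.Rodrigues(c["rvec"])[0];print(-M.T@c["tvec"],M)
cv2.imwrite("pics/w1.png",c["color"])
E
```

```text
2.25 [0.5008 0.2852 0.2312] [[-0.9995  0.0318 -0.0002]
 [ 0.0318  0.9995 -0.    ]
 [ 0.0002 -0.     -1.    ]] [-0.7365  0.3151  0.1379  1.8049 -0.0499  1.0251  0.9597]
[0.4332 0.2871 0.3746] [[ 0.032   0.9995 -0.0006]
 [ 0.9628 -0.0306  0.2686]
 [ 0.2685 -0.0091 -0.9632]]
```

View pics/w1.png

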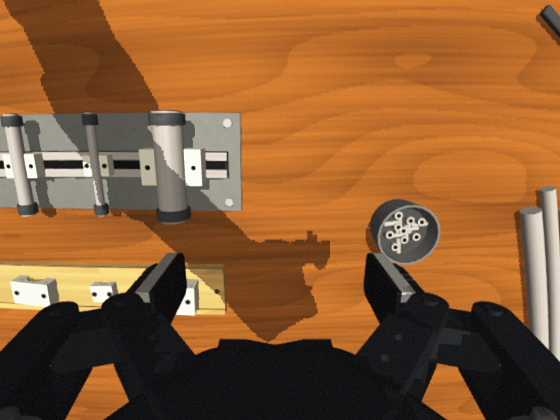

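Wrist view: the camera sits 67 mm towards the robot from the tool. Image right is +y and image down is +x, and the fingers hide the area below about row 250. I'll measure from two places with both rows in view.

Call:
jog_arm(moves=[-0.4,-1,0,0,0,0,1,-0.4,-1,0,0,0,0,1,-0.4,-1,0,0,0,0,1,-0.4,-1,0,0,0,0,1,-0.4,-1,0,0,0,0,1,-0.4,-1,0,0,0,0,1,-0.4,-1,0,0,0,0,1,0,0,0,0,0,0,1])

```text
t: 2.97
eef_pos: [0.5534, 0.1381, 0.2315]
tool_rot: [0.001, 0.021, 1.0, -0.001]
contact_force: [0.0, -1.1, 0.7]
gripper_width: 1.001
grasp_force: 0.0
```

```bash
python3 - <<'E'
from h import *
import pickle
c=read_camera("wrist");c["obs"]=get_obs();pickle.dump(c,open("A.pkl","wb"));print(c["obs"]["eef_pos"])
E
```

```text
[0.55264666 0.14066693 0.23140279]
```

Call:
jog_arm(moves=[0,-1,0,0,0,0,1,0,-1,0,0,0,0,1,0,-1,0,0,0,0,1,0,-1,0,0,0,0,1,0,-1,0,0,0,0,1,0,-1,0,0,0,0,1,0,-1,0,0,0,0,1,0,0,0,0,0,0,1])

```text
t: 3.68
eef_pos: [0.5467, 0.0, 0.2314]
tool_rot: [0.0, 0.02, 1.0, -0.001]
contact_force: [1.3, 0.1, 0.4]
gripper_width: 1.001
grasp_force: 0.0
```

```bash
python3 - <<'E'
from h import *
import pickle
np.set_printoptions(precision=4,suppress=True)
c=read_camera("wrist");c["obs"]=get_obs();pickle.dump(c,open("B.pkl","wb"));print(c["obs"]["eef_pos"])
for n in "AB":
    c=pickle.load(open(n+".pkl","rb"));print(n)
    m=white(c["color"],170,50); m[300:]=0
    for k,r in blobs(m,40): print(np.round(r[0],1),np.round(r[1],1),round(r[2],1),cv2.contourArea(k),np.round(plane(c,r[0],.04)[0],3))
A,B=[pickle.load(open(n+".pkl","rb"))["color"][0:310] for n in "AB"]
cv2.imwrite("pics/ab.png",np.vstack([A,B])[:600])
E
```

```text
[0.5469 0.0024 0.2314]
A
[206.  255.5] [17. 24.] 90.0 286.5 [0.638 0.05  0.04 ]
[ 60.5 256. ] [20. 33.] 90.0 534.0 [ 0.633 -0.137  0.04 ]
[281.6 259.8] [54.4 28.2] 2.3 1445.0 [0.647 0.141 0.04 ]
[125.9 257.4] [43.7 25.2] 4.8 975.0 [ 0.637 -0.05   0.04 ]
[514.5 199. ] [14.  7.] 90.0 57.0 [0.583 0.423 0.04 ]
[521.5 180.7] [24.2 31.2] 35.0 356.5 [0.56  0.428 0.04 ]
[348.4 155. ] [7.3 8.2] 71.6 43.0 [0.524 0.22  0.04 ]
[207.  112.5] [21.  8.] 90.0 95.5 [0.472 0.068 0.04 ]
[143.3 113. ] [26.8 11.8] 85.6 279.5 [ 0.469 -0.001  0.04 ]
[ 63.1 114.5] [32.8 13. ] 82.4 376.5 [ 0.464 -0.094  0.04 ]
[335.4 112.2] [35.7 40.1] 2.0 929.5 [0.478 0.205 0.04 ]
[255.  111.5] [39. 66.] 90.0 1363.5 [0.474 0.119 0.04 ]
[ 31.3 115.4] [88.3 35.6] 81.6 1568.5 [ 0.462 -0.132  0.04 ]
[106.4 113.5] [87.9 54.6] 84.8 1591.5 [ 0.467 -0.043  0.04 ]
[353.  70.] [8.5 8.5] 45.0 56.0 [0.436 0.223 0.04 ]
[304.  110.5] [23.4 93.3] 0.9 2003.0 [0.475 0.172 0.04 ]
B
[161.8 256.2] [16.2 31.3] 86.4 272.5 [ 0.63  -0.142  0.04 ]
[215.6 258.5] [26.5 10.4] 75.3 91.5 [ 0.636 -0.076  0.04 ]
[393.6 259.7] [54.1 29.4] 2.2 847.5 [0.646 0.141 0.04 ]
[314.5 122.5] [ 7. 27.] 90.0 182.0 [0.481 0.045 0.04 ]
[209.5 122. ] [ 8. 25.] 90.0 170.0 [ 0.476 -0.068  0.04 ]
[270.  112.5] [25. 10.] 90.0 226.0 [ 0.469 -0.003  0.04 ]
[243.  112.5] [25. 10.] 90.0 170.5 [ 0.468 -0.031  0.04 ]
[320.7 112. ] [38.2 25.1] 2.0 420.5 [0.47  0.051 0.04 ]
[212. 103.] [ 8. 32.] 90.0 247.0 [ 0.456 -0.064  0.04 ]
[408.7 114. ] [17.1 39.7] 5.7 606.0 [0.475 0.147 0.04 ]
[185.2 111.7] [33.2 14.4] 87.5 431.5 [ 0.464 -0.093  0.04 ]
[469.5  75. ] [8. 7.] 90.0 46.0 [0.435 0.212 0.04 ]
[366.8 113.7] [51.3 87.3] 3.2 1247.5 [0.474 0.101 0.04 ]
[448.2 115.3] [44.1 92.5] 6.6 2454.0 [0.477 0.191 0.04 ]
[123.8  70.7] [8.9 7.9] 71.6 51.0 [ 0.418 -0.155  0.04 ]
[147.5 111.7] [91.5 49.7] 86.2 2023.0 [ 0.461 -0.135  0.04 ]
[13.7 39.9] [35.4 19.6] 18.4 159.5 [ 0.375 -0.276  0.04 ]
```

View pics/ab.png

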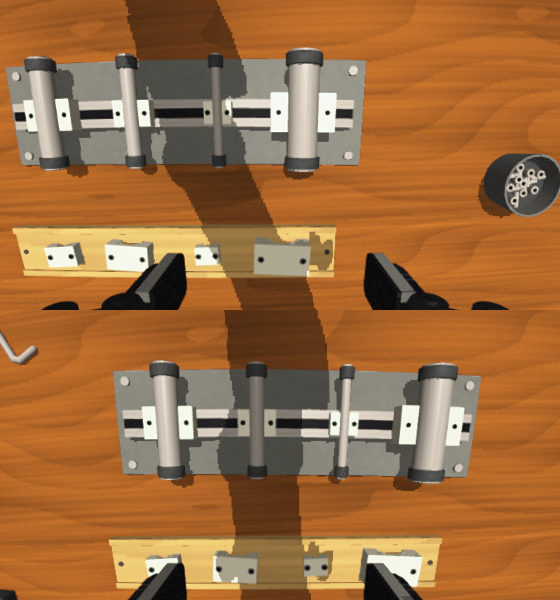

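Stacked wrist views (B's rows are offset by 310): each block shows two dark screw holes. In A, bottom_32's are at (279,112) and (327,112), and top_32's are at (262,259) and (300,259). The arm's shadow crosses some blocks, so I'll use the holes, not the white areas.

```bash
cat >> h.py <<'E'
def holes(c,seeds,w=5):
    g=cv2.cvtColor(c["color"],cv2.COLOR_BGR2GRAY)
    b=cv2.morphologyEx(g,cv2.MORPH_BLACKHAT,cv2.getStructuringElement(cv2.MORPH_ELLIPSE,(9,9))).astype(float)
    out=[]
    for u,v in seeds:
        u,v=int(round(u)),int(round(v)); W=b[v-w:v+w+1,u-w:u+w+1]
        j,i=np.unravel_index(W.argmax(),W.shape); u,v=u-w+i,v-w+j
        W=b[v-3:v+4,u-3:u+4]; W=np.where(W>.35*W.max(),W,0); y,x=np.mgrid[-3:4,-3:4]
        out.append([u+(W*x).sum()/W.sum(),v+(W*y).sum()/W.sum()])
    return np.array(out)
E
python3 - <<'E'
from h import *
import pickle
np.set_printoptions(precision=4,suppress=True)
A,B=[pickle.load(open(n+".pkl","rb")) for n in "AB"]
S=dict(t16=([(52,257),(73,257)],None),t24=([(116,257),(143,257)],[(222,258),(249,260)]),t10=([(200,256),(212,256)],[(310,257),(322,257)]),t32=([(262,259),(300,259)],None),
b32=([(279,112),(327,112)],[(409,115),(455,116)]),b10=([(207,112),(227,112)],[(335,113),(352,113)]),b16=([(118,114),(144,114)],[(242,112),(270,112)]),b24=([(32,115),(65,115)],[(150,113),(185,113)]))
Z=dict(b32=.044,b10=.033,b16=.035,b24=.039)
for k,(a,b) in S.items():
    ha=holes(A,a); 
    if b:
        hb=holes(B,b); T=tri(A,ha,B,hb); zt=T[:,2].mean()
        P=plane(A,ha,zt)[:,:3];Q=plane(B,hb,zt)
        print(k,"holeA",ha.round(1).tolist(),"B",hb.round(1).tolist());print("   tri",T.tolist(),"len",np.linalg.norm(T[1,:2]-T[0,:2]))
        d=T[1]-T[0];print("   mid",T.mean(0)[:3],"yaw deg",np.degrees(np.arctan2(-d[0],d[1])))
    else: print(k,ha.round(1).tolist(), "at z=.04",plane(A,ha,.04))
# rack surface height from corner-ish rack holes
ra=holes(A,[(26,252),(327,252)]);rb=holes(B,[(121,253),(434,254)]);print("rack",ra,rb,tri(A,ra,B,rb))
E
```

```text
t16 [[49.9, 257.2], [70.7, 256.0]] at z=.04 [[ 0.6346 -0.1518  0.04  ]
 [ 0.6337 -0.1227  0.04  ]]
t24 holeA [[110.7, 257.0], [141.8, 259.3]] B [[218.4, 258.7], [250.8, 260.9]]
   tri [[0.639559291911237, -0.07456212988287966, 0.032570588687802215, 2.029747793227896e-06], [0.6441720921731302, -0.034571001807285576, 0.032188047397836206, 1.4680493694683442e-05]] len 0.04025628213104996
   mid [ 0.6419 -0.0546  0.0324] yaw deg -6.579738032446816
t10 holeA [[198.0, 256.3], [214.9, 255.8]] B [[307.0, 257.5], [324.0, 256.9]]
   tri [[0.6450350185271922, 0.035915586515425285, 0.02631078650189078, 0.00011376299672759794], [0.6452753831471173, 0.05741875934216375, 0.025973063737880775, 0.0001593067366091084]] len 0.021504516194676297
   mid [0.6452 0.0467 0.0261] yaw deg -0.6404312899102704
t32 [[260.4, 259.3], [302.6, 260.9]] at z=.04 [[0.6455 0.1158 0.04  ]
 [0.6498 0.1668 0.04  ]]
b32 holeA [[278.1, 112.0], [327.0, 112.3]] B [[408.1, 114.5], [454.3, 116.1]]
   tri [[0.47564367029438104, 0.1439791806977122, 0.04499850389339033, 4.199099825344178e-05], [0.4780982373490392, 0.195302335174598
[... 632 characters left out ...]
720986647174e-05], [0.4686248439835512, -0.002504241081654821, 0.03622083505010215, 2.3514944995979477e-05]] len 0.030038050467110854
   mid [ 0.4679 -0.0175  0.0361] yaw deg -2.668450862506714
b24 holeA [[30.5, 115.5], [63.5, 114.4]] B [[148.7, 112.5], [185.8, 112.2]]
   tri [[0.4623502537877271, -0.1334554836178462, 0.03989873110946912, 2.1245793884346864e-06], [0.46428487400549145, -0.09272970119841586, 0.04038846245337069, 1.969603752605688e-05]] len 0.0407717072129898
   mid [ 0.4633 -0.1131  0.0401] yaw deg -2.7197097738191003
rack [[ 25.9195 251.3111]
 [326.5541 251.538 ]] [[120.6573 253.529 ]
 [429.6886 252.1035]] [[ 0.637  -0.2092  0.0135  0.0001]
 [ 0.6512  0.2004  0.0129  0.0002]]
```

Triangulated heights: the bottoms are at 34.2/36.1/40.1/45.1 mm (text: 33/35/39/44), the rack at 13 mm and the tops as expected, so there's a bias of about +1 mm. Now over top_32 and partway down.

Call:
jog_arm(moves=[-0.61,0.89,0.5,0,0,0.08,1,-0.61,0.89,0.5,0,0,0.08,1,-0.61,0.89,0.5,0,0,0.08,1,-0.61,0.89,0.5,0,0,0.08,1,-0.61,0.89,0.5,0,0,0.08,1,-0.61,0.89,0.5,0,0,0.08,1,-0.61,0.89,0.5,0,0,0.08,1,-0.61,0.89,0.5,0,0,0.08,1])

```text
t: 4.4
eef_pos: [0.6522, 0.1443, 0.1505]
tool_rot: [-0.0, 0.039, 0.999, 0.001]
contact_force: [0.1, 0.4, 0.1]
gripper_width: 0.998
grasp_force: 0.0
```

```bash
cat >> h.py <<'E'
def toolT():
    s=get_obs(); return s["eef_pos"],R.from_quat(np.roll(s["tool_rot"],-1)).as_matrix(),s
def yaw(d): return np.degrees(np.arctan2(-d[0],d[1]))
def go(P,yw):  # units to go in tool axes for target TCP P and yaw (deg); turn applied separately
    p,M,s=toolT(); dy=(yw-yaw(M[:,1])+90)%180-90
    print("TCP",p.round(4),"yaw",round(yaw(M[:,1]),2),"units xyz",(M.T@(np.array(P)-p)/.02).round(2),"rz",round(-dy/4,2))
E
python3 - <<'E'
from h import *
c=read_camera("wrist");cv2.imwrite("pics/w2.png",c["color"])
go([.649,.1413,.014],-4.8); print(proj(c,[[.649,.1413,.037],[.6468,.116,.037],[.651,.167,.037]]))
E
```

```text
TCP [0.653  0.1492 0.1482] yaw -4.21 units xyz [ 0.16 -0.43  6.71] rz 0.15
[[271.37335477 198.52078225]
 [242.40485823 198.27836869]
 [300.7794502  198.5176993 ]]
```

View pics/w2.png

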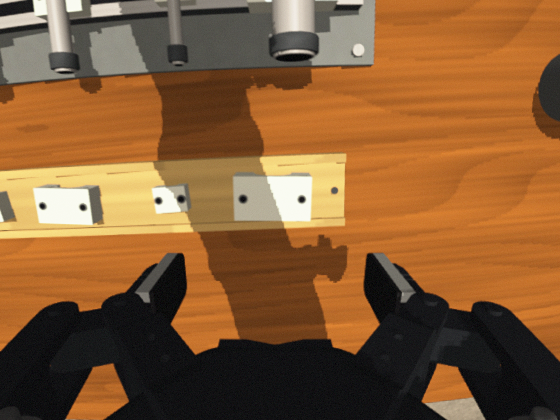

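Close view: top_32's holes at (243,199) and (302,199) are within 1.5 px of the prediction. I'll descend, then close.

Call:
jog_arm(moves=[0.04,-0.1,0.84,0,0,0.04,1,0.04,-0.1,0.84,0,0,0.04,1,0.04,-0.1,0.84,0,0,0.04,1,0.04,-0.1,0.84,0,0,0.03,1,0,0,0.84,0,0,0,1,0,0,0.84,0,0,0,1,0,0,0.84,0,0,0,1,0,0,0.83,0,0,0,1])

```text
t: 5.12
eef_pos: [0.6478, 0.1355, 0.0161]
tool_rot: [-0.0, 0.044, 0.999, 0.001]
contact_force: [0.3, 0.0, -0.2]
gripper_width: 1.0
grasp_force: 0.0
```

Call:
jog_arm(moves=[0,0,0,0,0,0,1,0,0,0,0,0,0,0.7,0,0,0,0,0,0,0.6,0,0,0,0,0,0,0.6,0,0,0,0,0,0,0.6,0,0,0,0,0,0,0.6,0,0,0,0,0,0,0.6,0,0,0,0,0,0,0.6], grip_force=40)

```text
t: 5.78
eef_pos: [0.6489, 0.133, 0.018]
tool_rot: [0.001, 0.045, 0.999, 0.0]
contact_force: [-1.3, 0.0, 5.7]
gripper_width: 0.779
grasp_force: 47.0
```

```bash
python3 - <<'E'
from h import *
c=read_camera("wrist");cv2.imwrite("pics/w3.png",c["color"])
go([.649,.1418,.014],-4.8); print(toolT()[2]["contact_force"])
E
```

```text
TCP [0.6489 0.1331 0.018 ] yaw -5.14 units xyz [0.03 0.43 0.2 ] rz -0.09
[-1.27584557  0.30994253  6.31457437]
```

View pics/w3.png

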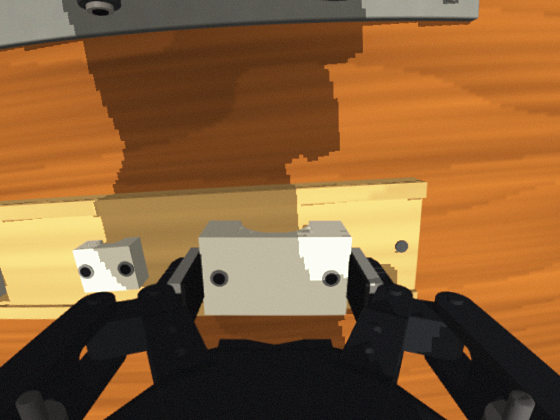

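The block is between the pads, with holes at (219,278) and (331,279). I'll check where it sits relative to the TCP.

```bash
python3 - <<'E'
from h import *
c=read_camera("wrist");H=holes(c,[(219,278),(331,279)],4)
p,M,s=toolT()
for z in (.036,.039):
    P=plane(c,H,z);m=P.mean(0);print(H.round(1).tolist(),m.round(4),"len",np.linalg.norm(P[1]-P[0]).round(4),"yaw",yaw(P[1]-P[0]),"in tool",(M.T@(m-p)).round(4))
print(p,s["gripper_width"],s["t"])
E
```

```text
[[215.5, 273.6], [328.2, 283.1]] [0.6509 0.1313 0.036 ] len 0.0526 yaw -10.53765823137774 in tool [-0.0022 -0.0015 -0.018 ]
[[215.5, 273.6], [328.2, 283.1]] [0.6492 0.1315 0.039 ] len 0.0513 yaw -10.537658231377865 in tool [-0.0005 -0.0015 -0.021 ]
[0.64886111 0.13303543 0.01795604] 0.784172035373548 5.8833
```

Call:
jog_arm(moves=[0,0,-0.5,0,0,0,0.6,0,0,-0.5,0,0,0,0.6,0,0,-0.5,0,0,0,0.6,0,0,-0.5,0,0,0,0.6,0,0,-0.5,0,0,0,0.6,0,0,-0.5,0,0,0,0.6,0,0,0,0,0,0,0.6,0,0,0,0,0,0,0.6])

```text
t: 6.55
eef_pos: [0.6489, 0.133, 0.078]
tool_rot: [0.001, 0.045, 0.999, 0.0]
contact_force: [0.1, 0.4, 0.0]
gripper_width: 0.781
grasp_force: 46.3
```

```bash
python3 - <<'E'
from h import *
c=read_camera("wrist");H=holes(c,[(219,278),(331,279)],6)
p,M,s=toolT()
for z in (p[2]+.018,p[2]+.021):
    P=plane(c,H,z);m=P.mean(0);print(H.round(1).tolist(),m.round(4),"len",np.linalg.norm(P[1]-P[0]).round(4),"yaw",yaw(P[1]-P[0]),"in tool",(M.T@(m-p)).round(4))
go([.477,.1696,.13],-2.7);print(s["gripper_width"],s["contact_force"])
E
```

```text
[[216.7, 283.1], [328.8, 272.5]] [0.6511 0.1313 0.0952] len 0.0527 yaw 0.9735212614729458 in tool [-0.003  -0.0013 -0.018 ]
[[216.7, 283.1], [328.8, 272.5]] [0.6495 0.1315 0.0982] len 0.0514 yaw 0.9735212614728513 in tool [-0.0013 -0.0013 -0.021 ]
TCP [0.6483 0.1329 0.0772] yaw -5.13 units xyz [ 8.69  1.06 -2.64] rz -0.61
0.7823156800353078 [ 0.55534391  0.71180263 -0.31859994]
```

Holding at 0.78 opening. The mid-hole at about (275.5,279) puts the block within 1 mm of the TCP. Carrying it to bottom_32.

Call:
jog_arm(moves=[1,0.13,-0.6,0,0,-0.08,0.6,1,0.13,-0.6,0,0,-0.08,0.6,1,0.13,-0.6,0,0,-0.08,0.6,1,0.13,-0.6,0,0,-0.08,0.6,1,0.13,-0.2,0,0,-0.08,0.6,1,0.13,0,0,0,-0.08,0.6,1,0.13,0,0,0,-0.08,0.6,1,0.13,0,0,0,-0.05,0.6])

```text
t: 7.27
eef_pos: [0.4888, 0.1648, 0.1286]
tool_rot: [-0.0, 0.023, 1.0, -0.0]
contact_force: [-1.4, -0.0, -0.7]
gripper_width: 0.783
grasp_force: 46.3
```

Call:
jog_arm(moves=[0.4,0,0,0,0,0,0.6,0.33,0,0,0,0,0,0.6,0,0,0,0,0,0,0.6,0,0,0,0,0,0,0.6,0,0,0,0,0,0,0.6,0,0,0,0,0,0,0.6,0,0,0,0,0,0,0.6,0,0,0,0,0,0,0.6])

```text
t: 7.93
eef_pos: [0.4761, 0.1653, 0.129]
tool_rot: [0.0, 0.024, 1.0, -0.0]
contact_force: [-0.3, 0.4, -0.8]
gripper_width: 0.778
grasp_force: 46.3
```

```bash
sed -i 's/def holes(c,seeds,w=5):/def holes(c,seeds,w=5,k=9,q=3):/; s/(9,9)/(k,k)/; s/W=b\[v-3:v+4,u-3:u+4\]/W=b[v-q:v+q+1,u-q:u+q+1]/; s/np.mgrid\[-3:4,-3:4\]/np.mgrid[-q:q+1,-q:q+1]/' h.py; python3 - <<'E'
from h import *
c=read_camera("wrist");H=holes(c,[(219,278),(331,279)],6,25,9)
p,M,s=toolT();cv2.imwrite("pics/w4.png",c["color"])
P=plane(c,H,p[2]+.021);m=P.mean(0);print(H.round(1).tolist(),m.round(4),"len",np.linalg.norm(P[1]-P[0]).round(4),"yaw",yaw(P[1]-P[0]),"in tool",(M.T@(m-p)).round(4))
go([.476,.1696,.0495],-2.7);print(s["gripper_width"],s["contact_force"])
E
```

```text
[[218.9, 278.7], [331.2, 278.2]] [0.4767 0.165  0.15  ] len 0.0509 yaw -2.4144833405497557 in tool [-0.0007 -0.0003 -0.021 ]
TCP [0.476  0.1654 0.129 ] yaw -2.72 units xyz [0.01 0.21 3.98] rz -0.0
0.7813041216417431 [ 0.11125399  0.66648649 -1.37319179]
```

View pics/w4.png

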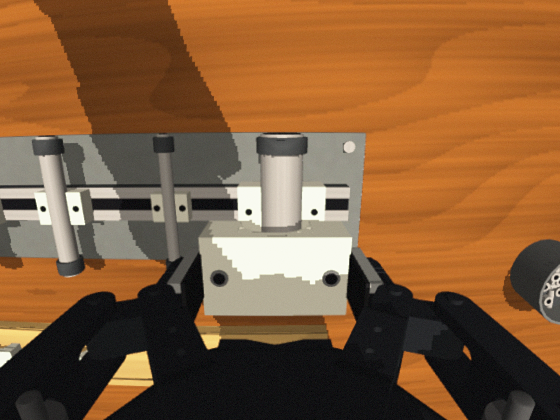

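Held holes at (219,279) and (331,278), yaw right, and the pipe shows right behind the block. A 4 mm shift in y, then down.

Call:
jog_arm(moves=[0,0.11,0,0,0,0,0.6,0,0.11,0.6,0,0,0,0.6,0,0,0.8,0,0,0,0.6,0,0,0.8,0,0,0,0.6,0,0,0.6,0,0,0,0.6,0,0,0.6,0,0,0,0.6,0,0,0.3,0,0,0,0.6,0,0,0,0,0,0,0.6])

```text
t: 8.65
eef_pos: [0.4751, 0.1697, 0.054]
tool_rot: [-0.001, 0.023, 1.0, -0.001]
contact_force: [-0.7, 0.2, -0.8]
gripper_width: 0.783
grasp_force: 46.3
```

Call:
jog_arm(moves=[0,0,0.08,0,0,0,0.6,0,0,0.08,0,0,0,0.6,0,0,0.08,0,0,0,0.6,0,0,0.05,0,0,0,0.6,0,0,0,0,0,0,0.6,0,0,0,0,0,0,0.6,0,0,0,0,0,0,0.6,0,0,0,0,0,0,0.6])

```text
t: 9.32
eef_pos: [0.4762, 0.1701, 0.0499]
tool_rot: [0.0, 0.024, 1.0, 0.0]
contact_force: [-0.9, -1.3, 6.5]
gripper_width: 0.785
grasp_force: 47.0
```

It's seated: contact at 0.0499 against 0.0495 expected. Releasing and rising.

Call:
jog_arm(moves=[0,0,0,0,0,0,1,0,0,0,0,0,0,1,0,0,0,0,0,0,1,0,0,-0.2,0,0,0,1,0,0,-0.8,0,0,0,1,0,0,-1,0,0,0,1,0,0,-1,0,0,0,1,0,0,-1,0,0,0,1])

```text
t: 9.98
eef_pos: [0.4756, 0.1697, 0.1302]
tool_rot: [-0.0, 0.024, 1.0, -0.0]
contact_force: [-0.4, -0.4, 0.2]
gripper_width: 0.999
grasp_force: 0.0
```

```bash
python3 - <<'E'
from h import *
c=read_camera("wrist");p,M,s=toolT();cv2.imwrite("pics/w5.png",c["color"])
t=proj(c,[[.4757,.1439,.069],[.478,.1953,.069]]);H=holes(c,t,8,25,8);print(t,H,p,s["gripper_width"])
P=plane(c,H,.069);print(P,"mid",P.mean(0),"yaw",yaw(P[1]-P[0]),"len",np.linalg.norm(P[1]-P[0]))
go([.6442,.0467,.14],-0.64)
E
```

```text
[[239.2911523  222.06816637]
 [311.33779542 221.90636149]] [[239.20448179 223.40676811]
 [311.52563528 223.34379671]] [0.47786721 0.17053032 0.13381354] 0.997858447832282
[[0.47670353 0.14375753 0.069     ]
 [0.47909012 0.19541924 0.069     ]] mid [0.47789682 0.16958838 0.069     ] yaw -2.644980847594398 len 0.05171680159710918
TCP [0.4779 0.1705 0.1338] yaw -2.73 units xyz [-8.6  -5.79 -0.29] rz -0.52
```

View pics/w5.png

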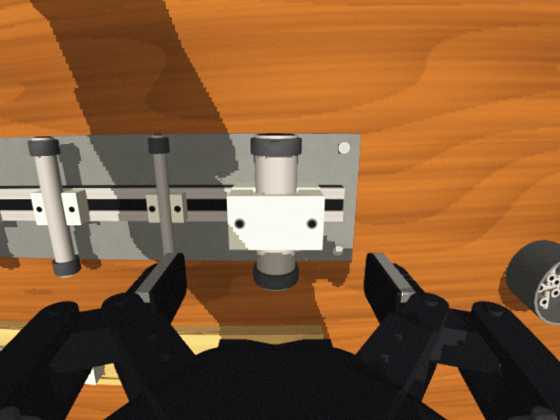

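top_32 is on its bottom: holes at (239,223) and (312,223), centre 1 mm from bottom_32, yaw −2.6° against −2.7°, height right. Next, top_10.

Call:
jog_arm(moves=[-1,-0.72,0,0,0,-0.07,0.6,-1,-0.72,0,0,0,-0.07,0.6,-1,-0.72,0,0,0,-0.07,0.6,-1,-0.72,0,0,0,-0.07,0.6,-1,-0.72,0,0,0,-0.07,0.6,-1,-0.72,0,0,0,-0.07,0.6,-1,-0.72,0,0,0,-0.07,0.6,-0.7,0,0,0,0,-0.05,0.6])

```text
t: 10.7
eef_pos: [0.6281, 0.0598, 0.1295]
tool_rot: [0.0, 0.007, 1.0, -0.001]
contact_force: [-0.1, -0.7, 0.7]
gripper_width: 0.6
grasp_force: 0.0
```

Call:
jog_arm(moves=[-1,-0.72,0.5,0,0,0,0.6,0,0,1,0,0,0,0.6,0,0,1,0,0,0,0.6,0,0,0.5,0,0,0,0.6,0,0,0,0,0,0,0.6,0,0,0,0,0,0,0.6,0,0,0,0,0,0,0.6,0,0,0,0,0,0,0.6])

```text
t: 11.37
eef_pos: [0.6472, 0.0501, 0.0707]
tool_rot: [0.001, 0.005, 1.0, 0.0]
contact_force: [-0.4, 0.1, 0.5]
gripper_width: 0.599
grasp_force: 0.0
```

```bash
cat >> h.py <<'E'
def check(P,L,yw,z):  # seeds from expected centre P (block top), hole distance L, yaw; rays on plane z
    c=read_camera("wrist");a=np.radians(yw);d=np.array([-np.sin(a),np.cos(a),0])*L/2
    t=proj(c,[np.array(P)-d,np.array(P)+d]);H=holes(c,t,9,17,6);Q=plane(c,H,z);p,M,s=toolT()
    print("seed",t.round(1).tolist(),"px",H.round(1).tolist(),"\nmid",Q.mean(0).round(4),"len",np.linalg.norm(Q[1]-Q[0]).round(4),"yaw",yaw(Q[1]-Q[0]).round(2),"in tool",(M.T@(Q.mean(0)-p)).round(4),"w",round(s["gripper_width"],3),"t",s["t"])
    return c
E
python3 - <<'E'
from h import *
c=check([.6452,.0467,.0262],.0215,-.64,.0262);cv2.imwrite("pics/w6.png",c["color"])
go([.6450,.0467,.016],-.64)
E
```

```text
seed [[253.8, 225.3], [286.5, 225.4]] px [[254.0, 224.7], [286.4, 224.6]] 
mid [0.6447 0.0467 0.0262] len 0.0213 yaw -0.3 in tool [ 0.0025 -0.0034  0.0444] w 0.603 t 11.4167
TCP [0.6471 0.0501 0.0706] yaw -0.53 units xyz [ 0.11 -0.17  2.73] rz 0.03
```

View pics/w6.png

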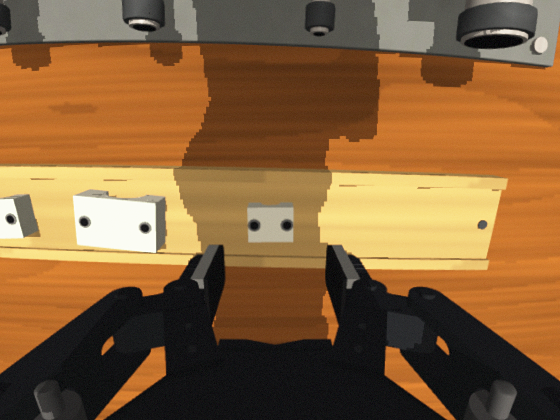

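top_10 lies between the fingers, holes at (254,225) and (286,225). Correcting 3 mm, down, then closing.

Call:
jog_arm(moves=[0.07,-0.09,0.4,0,0,0,0.6,0.06,-0.08,0.6,0,0,0,0.6,0,0,0.6,0,0,0,0.6,0,0,0.6,0,0,0,0.6,0,0,0.4,0,0,0,0.6,0,0,0.13,0,0,0,0.6,0,0,0,0,0,0,0.6,0,0,0,0,0,0,0.6])

```text
t: 12.08
eef_pos: [0.6438, 0.0465, 0.0145]
tool_rot: [-0.0, 0.005, 1.0, -0.0]
contact_force: [0.4, 0.3, 0.2]
gripper_width: 0.6
grasp_force: 0.0
```

Call:
jog_arm(moves=[0,0,0,0,0,0,0.45,0,0,0,0,0,0,0.2,0,0,0,0,0,0,0.2,0,0,0,0,0,0,0.2,0,0,0,0,0,0,0.2,0,0,0,0,0,0,0.2,0,0,0,0,0,0,0.2,0,0,0,0,0,0,0.2], grip_force=30)

```text
t: 12.75
eef_pos: [0.6444, 0.0465, 0.0155]
tool_rot: [0.001, 0.005, 1.0, 0.0]
contact_force: [-0.9, -0.0, 5.6]
gripper_width: 0.337
grasp_force: 30.5
```

Call:
jog_arm(moves=[0,0,-0.3,0,0,0,0.2,0,0,-0.7,0,0,0,0.2,0,0,-1,0,0,0,0.2,0,0,-1,0,0,0,0.2,0,0,-1,0,0,0,0.2,0,0,-1,0,0,0,0.2,0,0,0,0,0,0,0.2,0,0,0,0,0,0,0.2])

```text
t: 13.42
eef_pos: [0.6446, 0.0465, 0.1167]
tool_rot: [0.002, 0.005, 1.0, 0.0]
contact_force: [-0.7, -0.3, -0.1]
gripper_width: 0.345
grasp_force: 29.9
```

```bash
python3 - <<'E'
from h import *
p,M,s=toolT();z=p[2]+.010
c=check([p[0],p[1],z],.0215,-.64,z)
go([.472,.0775,.1],-2.7)
E
```

```text
seed [[253.4, 266.3], [297.6, 266.3]] px [[253.8, 267.0], [297.0, 267.9]] 
mid [0.6452 0.0465 0.1267] len 0.0211 yaw -1.91 in tool [-0.0016 -0.0001 -0.0114] w 0.34 t 13.4667
TCP [0.6437 0.0466 0.1154] yaw -0.53 units xyz [8.6  1.47 0.76] rz 0.54
```

Call:
jog_arm(moves=[1,0.17,0,0,0,0.08,0.2,1,0.17,0,0,0,0.08,0.2,1,0.17,0,0,0,0.08,0.2,1,0.17,0,0,0,0.08,0.2,1,0.17,0,0,0,0.08,0.2,1,0.17,0,0,0,0.08,0.2,1,0.17,0,0,0,0.06,0.2,1,0.17,0,0,0,0,0.2])

```text
t: 14.13
eef_pos: [0.4825, 0.0781, 0.1137]
tool_rot: [-0.001, 0.024, 1.0, -0.0]
contact_force: [-0.4, -0.5, -0.0]
gripper_width: 0.342
grasp_force: 29.9
```

Call:
jog_arm(moves=[0.5,0,0,0,0,0,0.2,0.2,0,0,0,0,0,0.2,0,0,0.5,0,0,0,0.2,0,0,0.5,0,0,0,0.2,0,0,0.3,0,0,0,0.2,0,0,0,0,0,0,0.2,0,0,0,0,0,0,0.2,0,0,0,0,0,0,0.2])

```text
t: 14.8
eef_pos: [0.471, 0.0787, 0.0885]
tool_rot: [-0.0, 0.024, 1.0, -0.0]
contact_force: [-0.0, -0.0, -0.1]
gripper_width: 0.342
grasp_force: 29.9
```

```bash
python3 - <<'E'
from h import *
p,M,s=toolT();z=p[2]+.010
c=check([p[0],p[1],z],.0215,-2.7,z);cv2.imwrite("pics/w7.png",c["color"])
H=holes(c,proj(c,[[.4719,.0668,.034],[.4729,.0882,.034]]),5,9,3);Q=plane(c,H,.034);print("b10",H,Q.mean(0))
go([.4714,.0775,.0364],-2.7)
E
```

```text
seed [[253.4, 266.3], [297.6, 266.3]] px [[253.1, 267.4], [296.7, 269.3]] 
mid [0.4721 0.0783 0.0985] len 0.0213 yaw -5.52 in tool [-0.0011 -0.0004 -0.0098] w 0.336 t 14.85
b10 [[257.78170213 224.77574468]
 [289.96491228 225.44565217]] [0.4722136  0.07759304 0.034     ]
TCP [0.4711 0.0788 0.0887] yaw -2.72 units xyz [-0.02 -0.06  2.61] rz -0.0
```

View pics/w7.png

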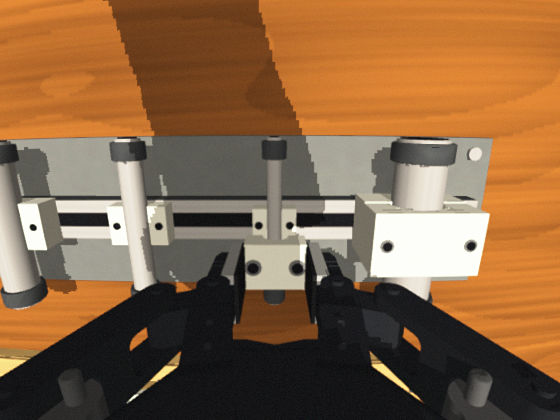

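Held holes at (253,268) and (297,268), in line with the 10 mm pipe and over bottom_10 at (258,225) and (290,225). Down.

Call:
jog_arm(moves=[0,-0.05,0.3,0,0,0,0.2,0,0,0.5,0,0,0,0.2,0,0,0.5,0,0,0,0.2,0,0,0.5,0,0,0,0.2,0,0,0.4,0,0,0,0.2,0,0,0.2,0,0,0,0.2,0,0,0,0,0,0,0.2,0,0,0,0,0,0,0.2])

```text
t: 15.52
eef_pos: [0.4704, 0.0778, 0.0404]
tool_rot: [-0.0, 0.024, 1.0, -0.0]
contact_force: [-0.3, -0.4, -0.7]
gripper_width: 0.337
grasp_force: 29.9
```

Call:
jog_arm(moves=[0,0,0.07,0,0,0,0.2,0,0,0.07,0,0,0,0.2,0,0,0.07,0,0,0,0.2,0,0,0.04,0,0,0,0.2,0,0,0,0,0,0,0.2,0,0,0,0,0,0,0.2,0,0,0,0,0,0,0.2,0,0,0,0,0,0,0.2])

```text
t: 16.18
eef_pos: [0.4708, 0.078, 0.0364]
tool_rot: [0.0, 0.024, 1.0, 0.0]
contact_force: [-1.6, -0.3, 8.5]
gripper_width: 0.338
grasp_force: 30.7
```

Call:
jog_arm(moves=[0,0,0,0,0,0,0.55,0,0,0,0,0,0,0.55,0,0,0,0,0,0,0.55,0,0,-0.2,0,0,0,0.55,0,0,-0.8,0,0,0,0.55,0,0,-1,0,0,0,0.55,0,0,-1,0,0,0,0.55,0,0,-1,0,0,0,0.55])

```text
t: 16.85
eef_pos: [0.4703, 0.0777, 0.1166]
tool_rot: [-0.0, 0.024, 1.0, -0.0]
contact_force: [0.2, 0.8, -1.4]
gripper_width: 0.548
grasp_force: 0.0
```

```bash
python3 - <<'E'
from h import *
check([.4721,.0775,.047],.0215,-2.7,.047)
go([.6415,-.0546,.12],-6.6)
E
```

```text
seed [[260.6, 219.2], [289.6, 219.2]] px [[260.5, 218.1], [289.8, 218.6]] 
mid [0.4715 0.0775 0.047 ] len 0.0217 yaw -3.56 in tool [ 0.0014 -0.0008  0.073 ] w 0.552 t 16.9
TCP [0.4726 0.0782 0.12  ] yaw -2.73 units xyz [-8.75 -6.23  0.03] rz 0.97
```

top_10 is seated: centre (0.4715, 0.0775) at the right height. Next, top_24.

Call:
jog_arm(moves=[-1,-0.65,0,0,0,0.12,0.9,-1,-0.65,0,0,0,0.12,0.9,-1,-0.65,0,0,0,0.12,0.9,-1,-0.65,0,0,0,0.12,0.9,-1,-0.65,0,0,0,0.12,0.9,-1,-0.65,0,0,0,0.12,0.9,-1,-0.65,0,0,0,0.12,0.9,-1,-0.65,0,0,0,0.13,0.9])

```text
t: 17.57
eef_pos: [0.6228, -0.0387, 0.1156]
tool_rot: [-0.0, 0.058, 0.998, 0.0]
contact_force: [0.2, 0.3, 0.9]
gripper_width: 0.9
grasp_force: 0.0
```

Call:
jog_arm(moves=[-1,-0.7,0,0,0,0,0.9,0,0,0.6,0,0,0,0.9,0,0,0.8,0,0,0,0.9,0,0,0.6,0,0,0,0.9,0,0,0,0,0,0,0.9,0,0,0,0,0,0,0.9,0,0,0,0,0,0,0.9,0,0,0,0,0,0,0.9])

```text
t: 18.23
eef_pos: [0.6409, -0.0539, 0.0766]
tool_rot: [0.001, 0.057, 0.998, 0.0]
contact_force: [0.1, 0.8, 0.2]
gripper_width: 0.901
grasp_force: 0.0
```

```bash
python3 - <<'E'
from h import *
c=check([.6419,-.0546,.032],.0405,-6.6,.032)
cv2.imwrite("pics/w8.png",c["color"])
go([.6415,-.0546,.016],-6.6)
E
```

```text
seed [[243.8, 229.6], [305.1, 229.7]] px [[244.1, 230.0], [305.5, 229.4]] 
mid [ 0.6419 -0.0544  0.032 ] len 0.0406 yaw -5.92 in tool [-0.001  -0.0003  0.0447] w 0.9 t 18.2833
TCP [ 0.6409 -0.054   0.0767] yaw -6.56 units xyz [-0.03 -0.03  3.03] rz 0.01
```

View pics/w8.png

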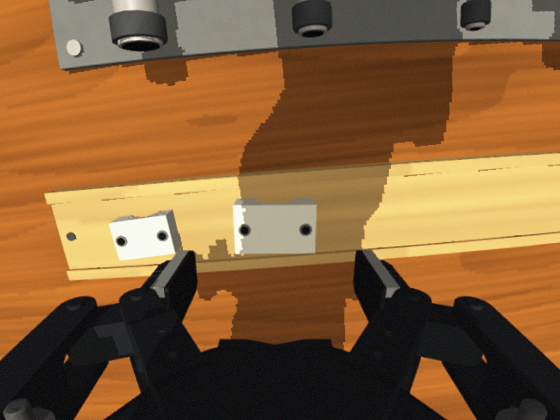

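top_24 is centred, holes at (244,230) and (305,229), and top_16 shows at (121,241) and (162,236). Down, grip, lift.

Call:
jog_arm(moves=[-0.04,-0.02,0.5,0,0,0,0.9,0,0,0.7,0,0,0,0.9,0,0,0.7,0,0,0,0.9,0,0,0.6,0,0,0,0.9,0,0,0.4,0,0,0,0.9,0,0,0.13,0,0,0,0.9,0,0,0,0,0,0,0.9,0,0,0,0,0,0,0.9])

```text
t: 18.95
eef_pos: [0.6413, -0.0548, 0.015]
tool_rot: [0.0, 0.057, 0.998, -0.0]
contact_force: [1.0, -0.5, 1.1]
gripper_width: 0.898
grasp_force: 0.0
```

Call:
jog_arm(moves=[0,0,0,0,0,0,0.7,0,0,0,0,0,0,0.45,0,0,0,0,0,0,0.45,0,0,0,0,0,0,0.45,0,0,0,0,0,0,0.45,0,0,0,0,0,0,0.45,0,0,0,0,0,0,0.45,0,0,0,0,0,0,0.45], grip_force=40)

```text
t: 19.62
eef_pos: [0.6419, -0.0548, 0.0161]
tool_rot: [0.001, 0.057, 0.998, 0.0]
contact_force: [-1.0, 0.4, 5.4]
gripper_width: 0.62
grasp_force: 42.9
```

Call:
jog_arm(moves=[0,0,-0.3,0,0,0,0.45,0,0,-0.7,0,0,0,0.45,0,0,-1,0,0,0,0.45,0,0,-1,0,0,0,0.45,0,0,-1,0,0,0,0.45,0,0,-1,0,0,0,0.45,0,0,0,0,0,0,0.45,0,0,0,0,0,0,0.45])

```text
t: 20.28
eef_pos: [0.642, -0.0547, 0.1171]
tool_rot: [0.002, 0.057, 0.998, 0.0]
contact_force: [0.1, 0.0, -0.7]
gripper_width: 0.624
grasp_force: 42.3
```

```bash
python3 - <<'E'
from h import *
p,M,s=toolT();z=p[2]+.0155
c=check([p[0],p[1],z],.0405,-6.6,z)
go([.463,-.1131,.115],-2.7)
E
```

```text
seed [[232.3, 271.6], [318.5, 271.6]] px [[231.2, 271.7], [318.1, 273.6]] 
mid [ 0.6425 -0.0551  0.1326] len 0.0409 yaw -7.99 in tool [-0.0015 -0.0005 -0.0169] w 0.619 t 20.3333
TCP [ 0.6411 -0.0545  0.1157] yaw -6.57 units xyz [ 8.51 -3.93  0.03] rz -0.97
```

Call:
jog_arm(moves=[1,-0.42,0,0,0,-0.12,0.45,1,-0.42,0,0,0,-0.12,0.45,1,-0.42,0,0,0,-0.12,0.45,1,-0.42,0,0,0,-0.12,0.45,1,-0.42,0,0,0,-0.12,0.45,1,-0.42,0,0,0,-0.12,0.45,1,-0.42,0,0,0,-0.12,0.45,1,-0.42,0,0,0,-0.13,0.45])

```text
t: 21.0
eef_pos: [0.4739, -0.108, 0.1141]
tool_rot: [-0.001, 0.023, 1.0, 0.0]
contact_force: [0.1, -0.7, -0.2]
gripper_width: 0.622
grasp_force: 42.3
```

Call:
jog_arm(moves=[0.5,-0.28,0,0,0,0,0.45,0.2,0,0,0,0,0,0.45,0,0,0.4,0,0,0,0.45,0,0,0.4,0,0,0,0.45,0,0,0,0,0,0,0.45,0,0,0,0,0,0,0.45,0,0,0,0,0,0,0.45,0,0,0,0,0,0,0.45])

```text
t: 21.67
eef_pos: [0.4623, -0.1127, 0.099]
tool_rot: [0.0, 0.023, 1.0, -0.0]
contact_force: [0.2, -0.2, -0.8]
gripper_width: 0.619
grasp_force: 42.3
```

```bash
python3 - <<'E'
from h import *
p,M,s=toolT();z=p[2]+.0155
c=check([p[0],p[1],z],.0405,-2.7,z);cv2.imwrite("pics/w9.png",c["color"])
H=holes(c,proj(c,[[.4623,-.1335,.040],[.4643,-.0927,.040]]),5,9,3);Q=plane(c,H,.040);print("b24",H,Q.mean(0),np.linalg.norm(Q[1]-Q[0]))
go([.4627,-.1131,.043],-2.7)
E
```

```text
seed [[232.4, 271.6], [318.6, 271.6]] px [[230.6, 271.8], [317.3, 271.4]] 
mid [ 0.4623 -0.1135  0.1145] len 0.0407 yaw -2.38 in tool [-0.0001 -0.0007 -0.0154] w 0.622 t 21.7167
b24 [[245.97055359 221.49646643]
 [303.79386166 221.80668804]] [ 0.46257565 -0.11306433  0.04      ] 0.040826958141329105
TCP [ 0.4623 -0.1128  0.0992] yaw -2.68 units xyz [-0.02 -0.01  2.81] rz 0.01
```

View pics/w9.png

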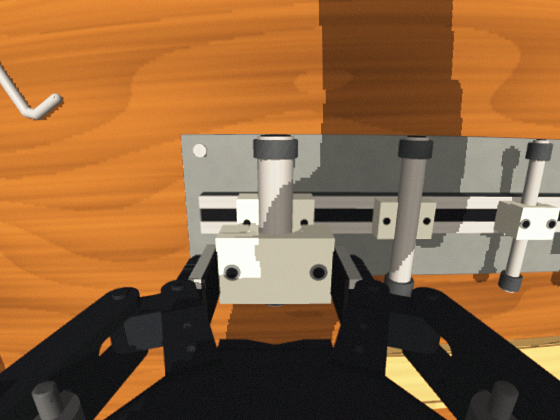

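top_24 is over bottom_24: held holes at (231,272) and (317,271), bottom holes at (246,221) and (304,222), all aligned within 1 mm. Down.

Call:
jog_arm(moves=[0,0,0.4,0,0,0,0.45,0,0,0.6,0,0,0,0.45,0,0,0.6,0,0,0,0.45,0,0,0.5,0,0,0,0.45,0,0,0.3,0,0,0,0.45,0,0,0.2,0,0,0,0.45,0,0,0,0,0,0,0.45,0,0,0,0,0,0,0.45])

```text
t: 22.38
eef_pos: [0.4618, -0.113, 0.0471]
tool_rot: [-0.0, 0.024, 1.0, -0.0]
contact_force: [-0.2, -1.3, -0.6]
gripper_width: 0.621
grasp_force: 42.3
```

Call:
jog_arm(moves=[0,0,0.07,0,0,0,0.45,0,0,0.07,0,0,0,0.45,0,0,0.05,0,0,0,0.45,0,0,0.03,0,0,0,0.45,0,0,0,0,0,0,0.45,0,0,0,0,0,0,0.45,0,0,0,0,0,0,0.45,0,0,0,0,0,0,0.45])

```text
t: 23.05
eef_pos: [0.4619, -0.1129, 0.043]
tool_rot: [0.0, 0.024, 1.0, 0.0]
contact_force: [-1.7, 0.1, 5.9]
gripper_width: 0.622
grasp_force: 42.9
```

Call:
jog_arm(moves=[0,0,0,0,0,0,0.85,0,0,0,0,0,0,0.85,0,0,0,0,0,0,0.85,0,0,-0.2,0,0,0,0.85,0,0,-0.8,0,0,0,0.85,0,0,-1,0,0,0,0.85,0,0,-1,0,0,0,0.85,0,0,-1,0,0,0,0.85])

```text
t: 23.72
eef_pos: [0.4615, -0.113, 0.1236]
tool_rot: [-0.0, 0.024, 1.0, -0.0]
contact_force: [0.6, -0.1, 0.3]
gripper_width: 0.85
grasp_force: 0.0
```

```bash
python3 - <<'E'
from h import *
check([.4625,-.1131,.059],.0405,-2.7,.059)
E
```

```text
seed [[247.3, 220.3], [303.2, 220.3]] px [[246.9, 220.0], [303.1, 219.7]] 
mid [ 0.4622 -0.1132  0.059 ] len 0.0406 yaw -2.41 in tool [0.0019 0.0001 0.068 ] w 0.852 t 23.7667
```

Call:
jog_arm(moves=[-1,-0.18,0,0,0,-0.12,0.75,-1,-0.18,0,0,0,-0.12,0.75,-1,-0.18,0,0,0,-0.12,0.75,-1,-0.18,0,0,0,-0.12,0.75,-1,-0.18,0,0,0,-0.12,0.75,-1,-0.18,0,0,0,-0.12,0.75,-1,-0.18,0,0,0,-0.12,0.75,-1,-0.18,0,0,0,-0.08,0.75])

```text
t: 24.43
eef_pos: [0.622, -0.1447, 0.1226]
tool_rot: [-0.0, -0.009, 1.0, 0.0]
contact_force: [-0.1, -0.2, 0.2]
gripper_width: 0.75
grasp_force: 0.0
```

Call:
jog_arm(moves=[-0.6,-0.1,0,0,0,0,0.75,-0.3,0,0.6,0,0,0,0.75,0,0,0.8,0,0,0,0.75,0,0,0.6,0,0,0,0.75,0,0,0,0,0,0,0.75,0,0,0,0,0,0,0.75,0,0,0,0,0,0,0.75,0,0,0,0,0,0,0.75])

```text
t: 25.1
eef_pos: [0.6396, -0.1464, 0.0835]
tool_rot: [0.001, -0.008, 1.0, -0.0]
contact_force: [0.3, -0.2, 0.2]
gripper_width: 0.749
grasp_force: 0.0
```

```bash
python3 - <<'E'
from h import *
c=check([.6395,-.147,.028],.030,1,.028)
cv2.imwrite("pics/w10.png",c["color"])
go([.6390,-.147,.016],1)
E
```

```text
seed [[252.9, 222.8], [296.1, 222.8]] px [[253.3, 222.8], [296.5, 222.3]] 
mid [ 0.6394 -0.1468  0.028 ] len 0.03 yaw 1.65 in tool [ 0.0004 -0.0004  0.0556] w 0.751 t 25.15
TCP [ 0.6397 -0.1464  0.0836] yaw 0.97 units xyz [ 0.04 -0.03  3.38] rz -0.01
```

View pics/w10.png

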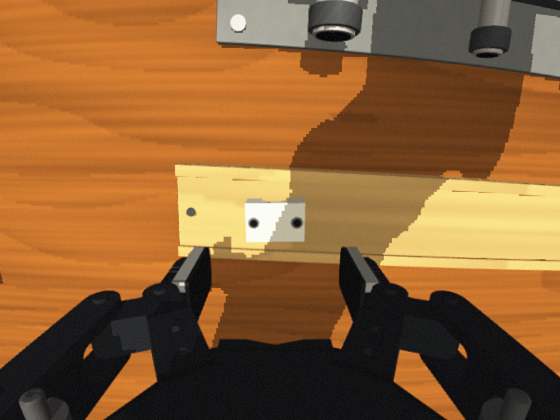

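top_24 is seated: centre (0.4622, −0.1132) at the right height. top_16 is centred between the fingers, holes at (253,223) and (297,222). Down, grip, lift.

Call:
jog_arm(moves=[0.03,-0.03,0.5,0,0,-0.1,0.75,0,0,0.8,0,0,0,0.75,0,0,0.8,0,0,0,0.75,0,0,0.7,0,0,0,0.75,0,0,0.4,0,0,0,0.75,0,0,0.18,0,0,0,0.75,0,0,0,0,0,0,0.75,0,0,0,0,0,0,0.75])

```text
t: 25.82
eef_pos: [0.639, -0.147, 0.0154]
tool_rot: [0.0, -0.012, 1.0, -0.0]
contact_force: [1.0, 0.1, 0.3]
gripper_width: 0.756
grasp_force: 0.0
```

Call:
jog_arm(moves=[0,0,0,0,0,0,0.55,0,0,0,0,0,0,0.3,0,0,0,0,0,0,0.3,0,0,0,0,0,0,0.3,0,0,0,0,0,0,0.3,0,0,0,0,0,0,0.3,0,0,0,0,0,0,0.3,0,0,0,0,0,0,0.3], grip_force=35)

```text
t: 26.48
eef_pos: [0.6395, -0.147, 0.0162]
tool_rot: [0.001, -0.012, 1.0, -0.0]
contact_force: [-0.4, 0.1, 6.6]
gripper_width: 0.468
grasp_force: 36.2
```

Call:
jog_arm(moves=[0,0,-0.3,0,0,0,0.3,0,0,-0.7,0,0,0,0.3,0,0,-1,0,0,0,0.3,0,0,-1,0,0,0,0.3,0,0,-1,0,0,0,0.3,0,0,-1,0,0,0,0.3,0,0,0,0,0,0,0.3,0,0,0,0,0,0,0.3])

```text
t: 27.15
eef_pos: [0.6396, -0.147, 0.1173]
tool_rot: [0.002, -0.012, 1.0, -0.0]
contact_force: [-1.2, 0.4, -0.3]
gripper_width: 0.471
grasp_force: 35.5
```

```bash
python3 - <<'E'
from h import *
p,M,s=toolT();z=p[2]+.0115
c=check([p[0],p[1],z],.03,1.3,z)
go([.4678,-.0175,.115],-2.7)
E
```

```text
seed [[244.5, 267.8], [306.7, 267.9]] px [[242.6, 269.6], [307.5, 267.5]] 
mid [ 0.64   -0.1473  0.1288] len 0.0313 yaw 3.39 in tool [-0.0014 -0.0006 -0.013 ] w 0.472 t 27.2
TCP [ 0.6386 -0.1467  0.1158] yaw 1.38 units xyz [8.38 6.67 0.03] rz 1.02
```

Call:
jog_arm(moves=[1,0.75,0,0,0,0.13,0.3,1,0.75,0,0,0,0.13,0.3,1,0.75,0,0,0,0.13,0.3,1,0.75,0,0,0,0.13,0.3,1,0.75,0,0,0,0.13,0.3,1,0.75,0,0,0,0.13,0.3,1,0.75,0,0,0,0.13,0.3,1,0.75,0,0,0,0.11,0.3])

```text
t: 27.87
eef_pos: [0.4775, -0.0251, 0.1142]
tool_rot: [-0.001, 0.024, 1.0, -0.0]
contact_force: [-0.5, 0.8, 0.2]
gripper_width: 0.469
grasp_force: 35.5
```

Call:
jog_arm(moves=[0.46,0.37,0,0,0,0,0.3,0.2,0,0,0,0,0,0.3,0,0,0.4,0,0,0,0.3,0,0,0.4,0,0,0,0.3,0,0,0,0,0,0,0.3,0,0,0,0,0,0,0.3,0,0,0,0,0,0,0.3,0,0,0,0,0,0,0.3])

```text
t: 28.53
eef_pos: [0.4673, -0.0181, 0.0991]
tool_rot: [0.0, 0.024, 1.0, -0.0]
contact_force: [0.3, -1.2, -0.1]
gripper_width: 0.468
grasp_force: 35.5
```

```bash
python3 - <<'E'
from h import *
p,M,s=toolT();z=p[2]+.0115
c=check([p[0],p[1],z],.03,-2.7,z);cv2.imwrite("pics/w11.png",c["color"])
H=holes(c,proj(c,[[.4672,-.0325,.036],[.4686,-.0025,.036]]),5,9,3);Q=plane(c,H,.036);print("b16",H,Q.mean(0),np.linalg.norm(Q[1]-Q[0]))
go([.4673,-.0175,.0391],-2.7)
E
```

```text
seed [[244.4, 267.7], [306.7, 267.7]] px [[244.2, 268.1], [305.6, 269.7]] 
mid [ 0.4679 -0.0184  0.1106] len 0.0296 yaw -4.31 in tool [-0.0007 -0.0004 -0.0114] w 0.469 t 28.5833
b16 [[255.30775477 220.81039383]
 [296.84477612 219.81108742]] [ 0.46786665 -0.01760308  0.036     ] 0.02986953984080639
TCP [ 0.4672 -0.0179  0.0991] yaw -2.73 units xyz [-0.    0.02  3.  ] rz -0.01
```

Everything is aligned within 1 mm. Going down the 3.0 units.

Call:
jog_arm(moves=[0,0.03,0.4,0,0,0,0.3,0,0,0.6,0,0,0,0.3,0,0,0.7,0,0,0,0.3,0,0,0.6,0,0,0,0.3,0,0,0.3,0,0,0,0.3,0,0,0.2,0,0,0,0.3,0,0,0,0,0,0,0.3,0,0,0,0,0,0,0.3])

```text
t: 29.25
eef_pos: [0.4669, -0.0171, 0.0432]
tool_rot: [0.0, 0.024, 1.0, 0.0]
contact_force: [0.1, 0.3, -0.6]
gripper_width: 0.474
grasp_force: 35.5
```

Call:
jog_arm(moves=[0,0,0.07,0,0,0,0.3,0,0,0.07,0,0,0,0.3,0,0,0.05,0,0,0,0.3,0,0,0.03,0,0,0,0.3,0,0,0,0,0,0,0.3,0,0,0,0,0,0,0.3,0,0,0,0,0,0,0.3,0,0,0,0,0,0,0.3])

```text
t: 29.92
eef_pos: [0.467, -0.017, 0.0391]
tool_rot: [0.0, 0.024, 1.0, 0.0]
contact_force: [-1.5, 0.5, 6.3]
gripper_width: 0.47
grasp_force: 36.1
```

Seated at 0.0391 as expected. Releasing, rising and looking at all four.

Call:
jog_arm(moves=[0,0,0,0,0,0,0.7,0,0,0,0,0,0,0.7,0,0,0,0,0,0,0.7,0,0,-0.2,0,0,0,0.7,0,0,-0.8,0,0,0,0.7,0,0,-1,0,0,0,0.7,0,0,-1,0,0,0,0.7,0,0,-1,0,0,0,0.7])

```text
t: 30.58
eef_pos: [0.4665, -0.0171, 0.1197]
tool_rot: [-0.0, 0.024, 1.0, -0.0]
contact_force: [0.6, 1.3, 0.0]
gripper_width: 0.7
grasp_force: 0.0
```

Call:
jog_arm(moves=[-0.5,0,-1,0,0,0,0.7,-0.5,0,-1,0,0,0,0.7,-0.5,0,-1,0,0,0,0.7,-0.5,0,-1,0,0,0,0.7,0,0,-0.5,0,0,0,0.7,0,0,0,0,0,0,0.7,0,0,0,0,0,0,0.7,0,0,0,0,0,0,0.7])

```text
t: 31.25
eef_pos: [0.5052, -0.0189, 0.2074]
tool_rot: [-0.001, 0.024, 1.0, -0.0]
contact_force: [0.6, 0.0, -0.0]
gripper_width: 0.698
grasp_force: 0.0
```

```bash
python3 - <<'E'
from h import *
np.set_printoptions(precision=4,suppress=True)
c=read_camera("wrist");cv2.imwrite("pics/w12.png",c["color"])
for n,P,L,z in (("32",(.4769,.1696),.0514,.069),("10",(.4724,.0775),.0215,.047),("16",(.4679,-.0175),.030,.051),("24",(.4633,-.1131),.0406,.059)):
    d=np.array([.047,.999])*L/2;P=np.array(P)
    H=holes(c,proj(c,[[*(P-d),z],[*(P+d),z]]),5,11,4);Q=plane(c,H,z);print(n,H.round(1).tolist(),"off mm",((Q.mean(0)[:2]-P)*1e3).round(1),"len",np.linalg.norm(Q[1]-Q[0]),"yaw",yaw(Q[1]-Q[0]))
E
```

```text
32 [[445.0, 158.5], [495.6, 159.2]] off mm [ 0.9 -0.1] len 0.05162398166204772 yaw -2.5802898198967443
10 [[359.1, 153.2], [380.4, 153.6]] off mm [-0.9  0.2] len 0.02173368781754526 yaw -3.3951282449400866
16 [[259.9, 153.2], [290.3, 153.5]] off mm [-0.9  0.2] len 0.029934565963123033 yaw -3.2741878155307544
24 [[154.8, 154.3], [196.1, 153.8]] off mm [-1.3 -0.3] len 0.040515137578772994 yaw -2.5287355511907905
```

View pics/w12.png

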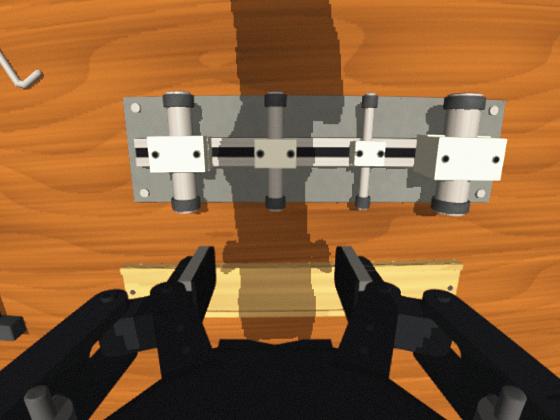

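The last view shows all four tops on their own bottoms, at rows 153–159: 24 (175,154), 16 (275,153), 10 (370,153) and 32 (470,159). Offsets are 1.3 mm or less, yaw is within 1° and hole distances match the seated heights. The gripper is clear.

```bash
python3 -c "
from station import *
print(hand_in())"
```

```text
the job is handed in; nothing more can be done
None
```

All four clamp tops are seated on their matching bottom halves, measured within about 1.3 mm and 1° of line, and the job was handed in at about 31 s with the hammer and screw tub left alone; no verdict was returned.

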